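# Unbolt and open the sample box

### The job

Open the sample box that has the straight bar handle on its sliding cover, so that the vials in it can be reached. Its cover is locked by the slide bolt in front: draw the bolt back towards you by its upright knob first, then slide the cover all the way open over the closed half of the box. Leave the other box, the one with the round knob on its cover, alone.

Things in the scene. Friction and masses are not known exactly. Their poses are not given: they have to be found in the camera images.
- bar_box: Box to open: grey, 90 x 210 x 55 mm (x, y, z), aluminium sliding cover with a straight black bar handle; fixed. Origin: centre of its underside; z up. Its +y half is the vial well under the cover, its -y half a closed deck. A bracket on its -x side (robot side) carries the bolt, out to x = -90 mm. Rails and bolt strap reach z = 68 mm. All joint offsets are in this frame.
- bar_box_bolt (a joint): Slide bolt of bar_box. 0 m: fully in, nose in the notch of the cover's front edge, cover locked; 0.028 m: fully drawn, towards the box's -x. Clear of the cover from 0.013 m. Starts 0 to 3 mm out; needs 2 N; stays where left. Its knob is an upright steel pin, 14 mm across, z = 64 to 109 mm, axis at x = -68 mm (bolt at 0), y = +52 mm.
- bar_box_cover (a joint): Sliding cover of bar_box. 0 m: shut; 0.085 m: fully open at its stop, towards the box's -y. Needs 2 to 3 N, stays where left; 2 mm play while bolted. Its top is at z = 64 mm. Its handle is a black bar along x, 64 mm long, 13 mm wide and thick, on two posts 24 mm either side of its middle; bar centre at x = 0, y = +52 mm (cover shut), z = 96 mm.
- knob_box: The other box, to be left alone: same size, body, cover and bolt as bar_box and standing left or right of it, but the handle on its cover is a round black knob 36 mm across. Origin and axes as for bar_box. Fixed; its highest points are 103 mm (cover knob) and 109 mm (bolt knob).

How it is judged:
On the way:
1. the bolt of the bar-handled box is drawn at least 18 mm while its cover is still shut (within 10 mm) (value of joint bar_box_bolt above 0.018 m and value of joint bar_box_cover below 0.01 m), for 0.1 s.
At the end, for the whole second after the job is handed in: The cover of the bar-handled box is open by more than 70 of its 85 mm and at rest (value of joint bar_box_cover above 0.07 m and velocity of joint bar_box_cover below 0.01 m/s); the robot touches nothing.
It fails at once if the robot pushes on the box with the round knob (more than 5 N) (contact force between any of the fingers, the arm and knob_box above 5 N).
It also fails if it takes over 40 s, if anything falls off the work surface, if the arm or the gripper's body presses on something with over 40 N, if the wrist force passes 120 N, or if a joint passes its speed limit or range.

### The arm

A 7-joint arm with a two-finger parallel gripper is mounted at the origin on a cart in front of the work surface, level with it; the furniture and walls round the work are solid. World frame = base frame: x ahead of the robot, y to its left, z up, the work surface at z = 0. Lengths are in m, angles in rad, forces in N, time in s.
With the tool pointing down it reaches from about 0.425 to 0.825 m from the base axis. Payload 3.6 kg.
Tool frame: the origin (TCP) lies between the finger pads; the fingertips stand 14 mm ahead of it and the grasp point (between the pads) lies 5 mm behind it (ctrl.tcp_to_tips is the distance from the TCP to the fingertips, in m); z points along the fingers, x is the direction in which the jaws open and shut, and the axes are right-handed (so a half turn about z gives the same grasp; the last joint's range is limited). The gripper opens to 93 mm and grips with 3 to 60 N. Pads are 15 mm wide; open, the fingers measure 128 mm over their backs; the gripper's body (75 mm by 188 mm) begins 65 mm behind the grasp point.
Start: joints at [1.272, 0.615, -0.013, 1.423, 0.008, 1.103, -0.04], TCP at [0.175, -0.626, 0.233] pointing down, gripper open.
Joint ranges: [-3.12, 3.12], [-0.3, 2.06], [-1.34, 1.32], [0.26, 2.42], [-1.36, 4.5], [0.01, 1.98], [-2.84, 2.84]. Speed limits (rad/s): [2.79, 2.79, 3.14, 3.14, 3.14, 3.14, 3.14].

### API

Orientations are given as a unit quaternion [w, x, y, z].
In Python, from bench import ctrl gives the robot as it stands. The module is installed in compiled form; this text tells all that it offers.
- The arm moves only by the tool servo_tool, never from a script. Its argument "commands" is a list that holds one entry, the list of rows, each a list of 4 numbers: the shift along the tool's x, y, z in m, then the turn about the tool's z in degrees. In form: [[[dx, dy, dz, roll], ...]]. A call has 1 to 5 rows; each row is the pose to reach, as a shift and turn from the pose measured when the call began, along the tool's axes at that moment; what a row does not reach only later rows make up. A row lasts 1/10 s, in which the tool goes at most 50 mm and 8.59 degrees, less where a joint would pass 70% of its speed; a pose out of reach is approached as far as the arm can. A call with a gripper value outside its range is refused whole. "hand" is the closure in counts, from 0 (fully open) to 255 (shut), set as the call begins (left out, the last holds). The fingers move at their own pace and stop on an object; "squeeze" is the grip in N (left out, the last holds). Time passes only in rows, so rows that repeat a pose let the fingers close. It gives the time, the measured TCP pose, the force and the opening at its end, in the units of the state.
- ctrl.read_state(): the state, without advancing time (a new reading comes with each control period).
- ctrl.snapshot(name): name is "side" or "top"; returns a dict with "frame" (384x512x3 uint8, blue, green, red), "fx", "fy", "cx", "cy" (pixels), "distortion" ([k1, k2, p1, p2, k3] as OpenCV has them; the pictures are not rectified), "cam_to_world" (4x4, takes a point from camera to world coordinates). Camera axes: x right, y down, z forward; pixel columns grow to the right and rows downward; lengths in m; the calibration is good to about 2 mm. A picture is of the moment at which its call begins. There is no depth.
- ctrl.hand_in(): hands the job in, once; it reports no verdict.
The state is a dict: "time_s": time; "qpos": joint angles; "joint_vel": joint speeds; "tau": joint torques, N m; "tcp_pos": TCP position; "eef_rot": TCP orientation; "force": force on the tool from outside, world axes, zero at the start; "moment": the same for the moment, N m; "grip_width": finger opening in m.
Only numpy, scipy, OpenCV 4.12 (cv2) and the standard library are available. Lean on these libraries where they do the work, as an engineer would, in place of code of your own. Each camera call takes 0.05 s, during which the arm holds its last target.

## Working session

There is one attempt and no reset: what is moved stays moved. The work goes in short steps, Python scripts to look and compute and a tool call to move; the robot and the scene stay as the last step left them, time stands still between calls to the robot, and variables do not carry over. Pictures are saved under pics/ and viewed, and the job is handed in when it is done.

Besides the shell and the picture viewer there is one more tool, called after ">>>" as name(argument=value, ...) on one line, values as JSON. servo_tool: Moves the arm, as the interface text tells. Its arguments: {"type":"object","properties":{"commands":{"type":"array","items":{"type":"array","items":{"type":"array","items":{"type":"number"}}}},"hand":{"type":"number"},"squeeze":{"type":"number"}},"required":["commands"]}

```bash
mkdir -p pics; python3 - <<'E'
from bench import ctrl
import cv2,pickle
s=ctrl.read_state();print({k:s[k] for k in('time_s','tcp_pos','eef_rot','force','grip_width')},ctrl.tcp_to_tips)
d={}
for n in('side','top'):
    d[n]=ctrl.snapshot(n);cv2.imwrite(f'pics/{n}0.png',d[n]['frame']);print(n,d[n]['fx'],d[n]['cx'],d[n]['cy'],d[n]['distortion']);print(d[n]['cam_to_world'])
pickle.dump(d,open('s0.pkl','wb'))
E
```

```text
{'time_s': 0.0, 'tcp_pos': array([ 0.1743106 , -0.625424  ,  0.23148807]), 'eef_rot': array([-7.42682559e-04,  7.96397436e-01, -6.04772301e-01, -1.01810496e-03]), 'force': array([ 0.25321303,  0.28337037, -0.3015056 ]), 'grip_width': 0.09310644038360451} 0.014
side 371.74309434789666 255.8192890795107 189.0861496981312 [-0.09261381  0.          0.          0.          0.        ]
[[-0.89387467 -0.22968525  0.38501008  0.13803844]
 [-0.44830502  0.46420629 -0.76389471  0.63593152]
 [-0.00326875 -0.85542808 -0.51791129  0.50011776]
 [ 0.          0.          0.          1.        ]]
top 358.3110532086188 250.53451596647494 192.3240991062507 [-0.02388149  0.          0.          0.          0.        ]
[[ 0.08186561 -0.9732051   0.21487173  0.26643997]
 [-0.99664251 -0.08022498  0.01636042 -0.01762036]
 [ 0.00131604 -0.21548965 -0.97650524  0.98507283]
 [ 0.          0.          0.          1.        ]]
```

View pics/side0.png

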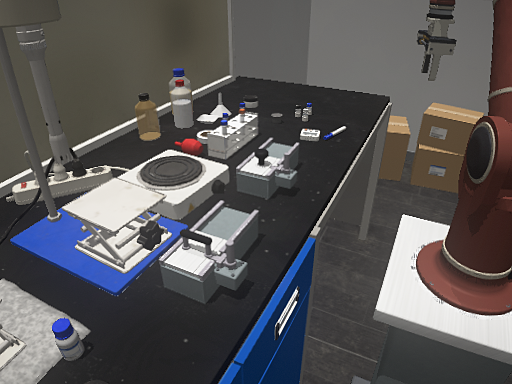

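View pics/top0.png

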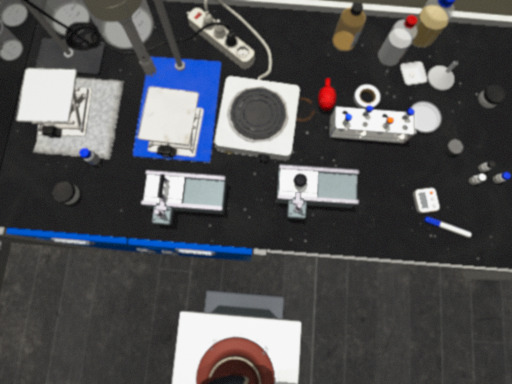

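```bash
python3 - <<'E'
import cv2,pickle
d=pickle.load(open('s0.pkl','rb'))
a=d['top']['frame'][155:235,125:245];cv2.imwrite('pics/t1.png',cv2.resize(a,None,fx=6,fy=6,interpolation=cv2.INTER_CUBIC))
a=d['side']['frame'][190:310,150:270];cv2.imwrite('pics/s1.png',cv2.resize(a,None,fx=5,fy=5,interpolation=cv2.INTER_CUBIC))
E
```

```text
(no output)
```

View pics/t1.png

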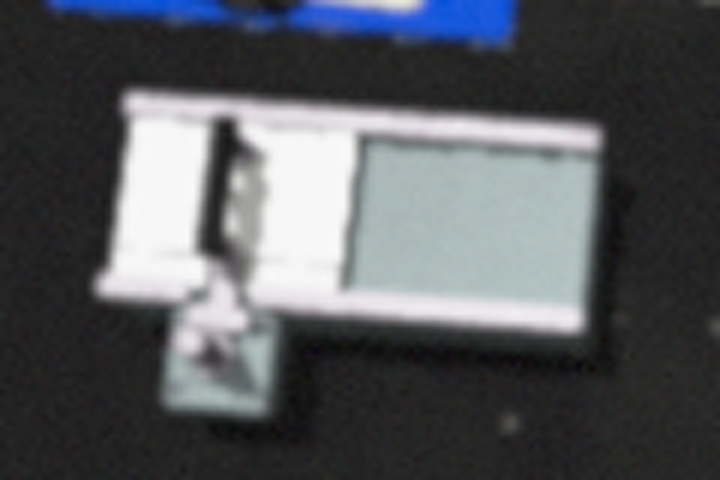

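View pics/s1.png

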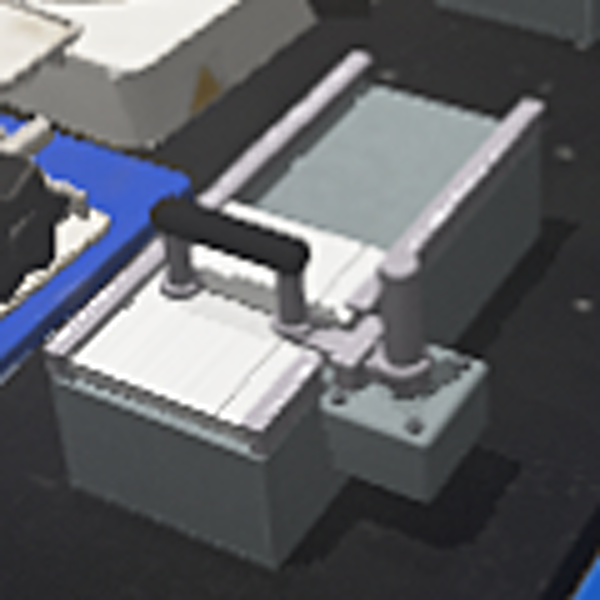

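```bash
cat > h.py <<'E'
import cv2,numpy as np
def ray(c,uv,z):
    K=np.array([[c['fx'],0,c['cx']],[0,c['fy'],c['cy']],[0,0,1]])
    p=cv2.undistortPoints(np.array([[uv]],float),K,np.array(c['distortion']))[0,0]
    T=np.array(c['cam_to_world']);v=T[:3,:3]@[p[0],p[1],1];o=T[:3,3]
    return o+v*(z-o[2])/v[2]
def proj(c,P):
    K=np.array([[c['fx'],0,c['cx']],[0,c['fy'],c['cy']],[0,0,1]]);T=np.linalg.inv(c['cam_to_world'])
    return cv2.projectPoints(np.atleast_2d(P).astype(float),cv2.Rodrigues(T[:3,:3])[0],T[:3,3],K,np.array(c['distortion']))[0][:,0]
def t(u,v):return ((u+.5)/6-.5+125,(v+.5)/6-.5+155)
def s(u,v):return ((u+.5)/5-.5+150,(v+.5)/5-.5+190)
E
python3 - <<'E'
from h import *
import pickle
d=pickle.load(open('s0.pkl','rb'));T=d['top'];S=d['side']
np.set_printoptions(precision=4,suppress=True)
C=[ray(T,t(*p),.068) for p in((125,90),(603,127),(585,330),(95,298))]
print(np.array(C))
for a,b in((0,1),(3,2),(0,3),(1,2)):
    e=C[b]-C[a];print(np.linalg.norm(e),np.degrees(np.arctan2(e[1],e[0])))
print('ctr',np.mean(C,0))
print('knob side',ray(S,s(400,267),.109),'top',ray(T,t(190,338),.109))
a,b=ray(S,s(165,213),.096),ray(S,s(297,250),.096);print('bar',a,b,(a+b)/2,np.degrees(np.arctan2(*(b-a)[[1,0]])))
a,b=ray(T,t(226,120),.1025),ray(T,t(212,255),.1025);print('barT',a,b,(a+b)/2,np.degrees(np.arctan2(*(b-a)[[1,0]])))
E
```

```text
[[0.507  0.2818 0.068 ]
 [0.5075 0.0686 0.068 ]
 [0.4165 0.0675 0.068 ]
 [0.4129 0.2812 0.068 ]]
0.21320843424005967 -89.87905857909081
0.21371284196883428 -89.0452985837097
0.09412367144730474 -179.6431710625873
0.09101721607697524 -179.33182927740899
ctr [0.461  0.1748 0.068 ]
knob side [0.3907 0.231  0.109 ] top [0.393  0.2261 0.109 ]
bar [0.4886 0.2291 0.096 ] [0.4354 0.2255 0.096 ] [0.462  0.2273 0.096 ] -176.12529554231824
barT [0.4884 0.2256 0.1025] [0.4297 0.2236 0.1025] [0.459  0.2246 0.1025] -177.99844355212593
```

The top view has the bar box on the left, with its bar at about (160,186) and its pin at about (156,211). The knob box is on the right. The rail corners put the box centre at about (0.461, 0.175) with a yaw of about 0.5°. The pin is near (0.392, 0.228) and the bar near (0.461, 0.226). I'll move along an arc at height.

>>> servo_tool(commands=[[[-0.029,-0.037,0,3],[-0.058,-0.073,0,6],[-0.086,-0.11,0,9],[-0.115,-0.146,0,12],[-0.144,-0.183,0,15]]], hand=0)

```text
time_s: 0.6
tcp_pos: [0.3125, -0.4358, 0.2316]
eef_rot: [-0.001, 0.71, -0.704, -0.001]
force: [0.6, -0.6, 0.2]
grip_width: 0.093
```

>>> servo_tool(commands=[[[-0.037,-0.028,0,0],[-0.075,-0.056,0,0],[-0.112,-0.084,0,0],[-0.15,-0.112,0,0],[-0.186,-0.138,0,0]]])

```text
time_s: 1.1
tcp_pos: [0.45, -0.2467, 0.2318]
eef_rot: [-0.001, 0.71, -0.704, -0.002]
force: [-0.0, -0.6, -0.5]
grip_width: 0.093
```

>>> servo_tool(commands=[[[-0.048,-0.01,0,0],[-0.096,-0.02,0,0],[-0.144,-0.03,0,0],[-0.192,-0.04,0,0],[-0.24,-0.045,0,0]]])

```text
time_s: 1.6
tcp_pos: [0.4933, -0.0043, 0.2323]
eef_rot: [-0.001, 0.71, -0.704, -0.002]
force: [-0.0, -0.0, -0.2]
grip_width: 0.093
```

>>> servo_tool(commands=[[[-0.047,0.008,0,0],[-0.094,0.018,0,0],[-0.141,0.03,0,0],[-0.188,0.045,0,0],[-0.232,0.06,0,0]]])

```text
time_s: 2.1
tcp_pos: [0.4302, 0.2293, 0.233]
eef_rot: [-0.001, 0.71, -0.704, -0.002]
force: [0.0, 0.1, -0.5]
grip_width: 0.093
```

>>> servo_tool(commands=[[[0,0.02,0.02,0],[0,0.039,0.05,0],[0,0.039,0.07,0],[0,0.039,0.07,0]]])

```text
time_s: 2.5
tcp_pos: [0.3888, 0.2282, 0.1609]
eef_rot: [0.003, 0.711, -0.704, -0.003]
force: [-1.2, -0.3, 0.1]
grip_width: 0.0932
```

```bash
cat > look.py <<'E'
from bench import ctrl
import cv2,sys
s=ctrl.read_state();print(s['time_s'],s['tcp_pos'],s['eef_rot'],s['force'],s['grip_width'],s['qpos'])
n=sys.argv[1]
a=ctrl.snapshot('top')['frame'][135:245,115:255];a=cv2.resize(a,None,fx=4,fy=4,interpolation=cv2.INTER_CUBIC)
b=ctrl.snapshot('side')['frame'][180:310,140:280]
cv2.imwrite(f'pics/{n}t.png',a);cv2.imwrite(f'pics/{n}s.png',cv2.resize(b,None,fx=4,fy=4,interpolation=cv2.INTER_CUBIC))
E
python3 look.py p1
```

```text
2.5 [0.38880438 0.22815872 0.16088735] [ 0.00260642  0.71064911 -0.70353728 -0.00251973] [-1.18367008 -0.32897343  0.0986947 ] 0.09322928889279442 [-0.49044534  0.4194117  -0.11858648  2.05814559  0.070926    0.67396073
 -2.21531212]
```

View pics/p1s.png

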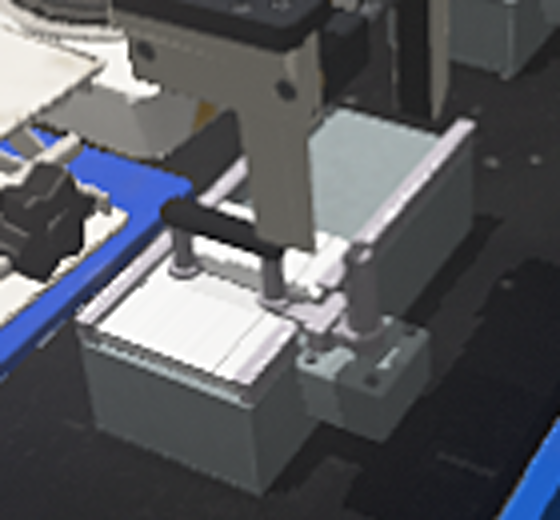

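View pics/p1t.png

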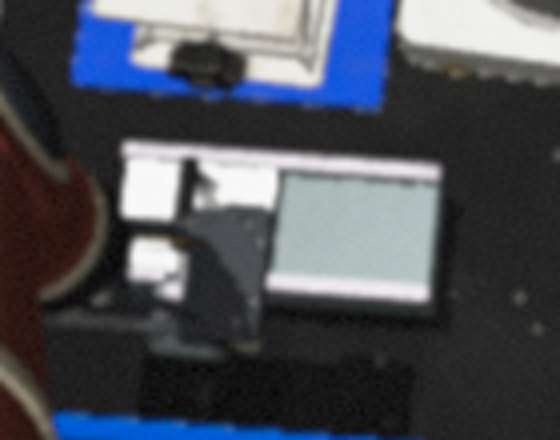

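>>> servo_tool(commands=[[[0,-0.003,0.025,0],[0,-0.003,0.05,0],[0,-0.003,0.069,0],[0,-0.003,0.069,0]]])

```text
time_s: 3.0
tcp_pos: [0.3946, 0.2289, 0.0935]
eef_rot: [0.0, 0.71, -0.704, -0.002]
force: [0.6, -0.4, -0.7]
grip_width: 0.0933
```

```bash
python3 look.py p2
```

```text
3.0 [0.39459679 0.2289411  0.09346912] [ 4.19048955e-04  7.09740423e-01 -7.04460688e-01 -1.86956279e-03] [ 0.60538782 -0.37357371 -0.73447894] 0.0933483537906323 [-0.50393025  0.54154473 -0.096629    2.11514313  0.09831011  0.49055063
 -2.23698526]
```

View pics/p2s.png

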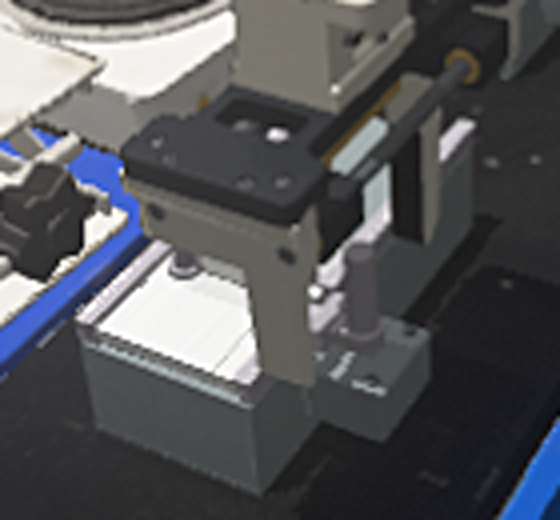

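>>> servo_tool(commands=[[[0,0.003,0,0],[0,0.003,0,0],[0,0.003,0,0],[0,0.003,0,0],[0,0.003,0,0]]], hand=255, squeeze=25)

```text
time_s: 3.6
tcp_pos: [0.3927, 0.2299, 0.0954]
eef_rot: [-0.002, 0.71, -0.704, -0.001]
force: [0.9, -0.4, 0.1]
grip_width: 0.0575
```

>>> servo_tool(commands=[[[0,0,0,0],[0,0,0,0],[0,0,0,0],[0,0,0,0],[0,0,0,0]]])

```text
time_s: 4.1
tcp_pos: [0.3927, 0.2298, 0.0954]
eef_rot: [-0.002, 0.71, -0.704, -0.001]
force: [0.9, 0.4, 0.2]
grip_width: 0.0177
```

```bash
python3 look.py p3
```

```text
4.1 [0.39271979 0.2298129  0.09537237] [-0.00175283  0.70982085 -0.70437868 -0.00140433] [0.88272849 0.40651722 0.24157385] 0.01772931980206067 [-0.50760023  0.53543355 -0.09662035  2.12019777  0.09796024  0.48710958
 -2.24035548]
```

View pics/p3s.png

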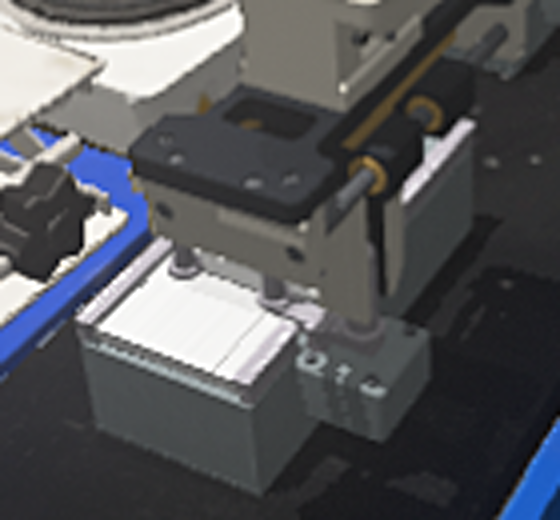

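Nearly closed, and the near finger lies alongside the pin at about (350,300). I'll let the grip finish.

>>> servo_tool(commands=[[[0,0,0,0],[0,0,0,0],[0,0,0,0]]])

```text
time_s: 4.5
tcp_pos: [0.3926, 0.228, 0.0953]
eef_rot: [-0.0, 0.709, -0.705, -0.001]
force: [0.3, -1.6, 0.1]
grip_width: 0.0133
```

>>> servo_tool(commands=[[[0,0.006,0,0],[0,0.012,0,0],[0,0.018,0,0],[0,0.024,0,0],[0,0.024,0,0]]])

```text
time_s: 5.0
tcp_pos: [0.3668, 0.2279, 0.0953]
eef_rot: [0.001, 0.71, -0.704, -0.001]
force: [-0.7, 0.0, 1.2]
grip_width: 0.0139
```

>>> servo_tool(commands=[[[0,0,0,0],[0,0,0,0]]])

```text
time_s: 5.2
tcp_pos: [0.3665, 0.2279, 0.0953]
eef_rot: [0.001, 0.71, -0.704, -0.001]
force: [0.4, -1.7, 0.8]
grip_width: 0.0136
```

```bash
python3 look.py p4
```

```text
5.2 [0.3664556  0.22791869 0.09530298] [ 0.00083013  0.71000606 -0.70419369 -0.00140203] [ 0.43890661 -1.7309496   0.81522218] 0.013591204822563468 [-0.5403622   0.51380672 -0.09175614  2.17720236  0.09671314  0.45634684
 -2.26986256]
```

View pics/p4s.png

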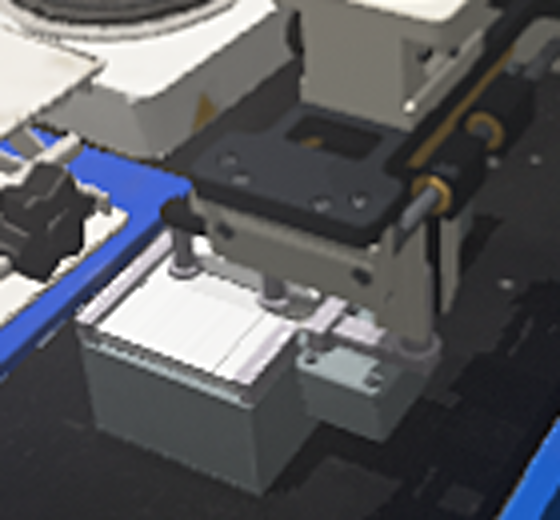

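The bolt is drawn about 25 mm: the pin's foot has moved to about (415,345), and the nose is clear of the cover. I'll release the pin and rise.

>>> servo_tool(commands=[[[0,0,0,0],[0,0,0,0],[0,0,0,0],[0,0,0,0],[0,0,0,0]]], hand=80)

```text
time_s: 5.8
tcp_pos: [0.3665, 0.228, 0.0953]
eef_rot: [0.001, 0.71, -0.704, -0.001]
force: [0.2, -0.4, 0.6]
grip_width: 0.0492
```

>>> servo_tool(commands=[[[0,0,-0.02,0],[0,0,-0.045,0],[0,0,-0.06,0],[0,0,-0.06,0]]])

```text
time_s: 6.2
tcp_pos: [0.3679, 0.2288, 0.157]
eef_rot: [-0.002, 0.71, -0.704, -0.001]
force: [0.5, 0.6, 0.0]
grip_width: 0.0635
```

>>> servo_tool(commands=[[[0,-0.03,0,0],[0,-0.065,0,0],[0,-0.095,0,0],[0,-0.095,0,0]]])

```text
time_s: 6.6
tcp_pos: [0.4668, 0.2286, 0.1559]
eef_rot: [-0.002, 0.708, -0.706, -0.0]
force: [0.1, -0.1, -0.0]
grip_width: 0.064
```

```bash
python3 look.py p5
```

```text
6.6 [0.46682846 0.22858412 0.15587163] [-2.44877339e-03  7.08432652e-01 -7.05774172e-01 -2.18659360e-05] [ 0.09874746 -0.09493656 -0.00855993] 0.0639534469016088 [-0.42434678  0.5105332  -0.10604239  1.89422195  0.07510842  0.73592608
 -2.13946412]
```

View pics/p5s.png

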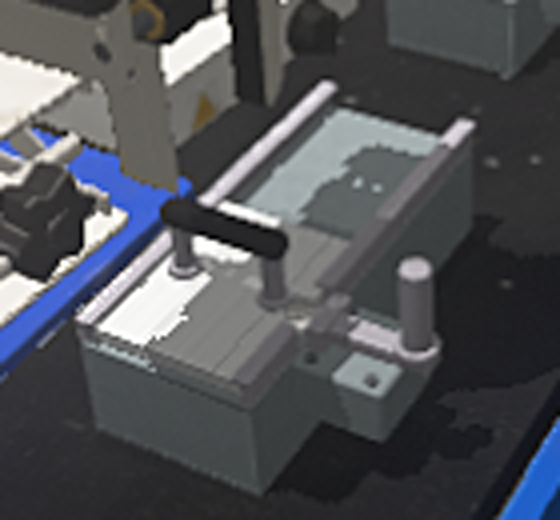

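The bolt is well out and the cover is still shut. I'll descend over the bar at about (225,230).

>>> servo_tool(commands=[[[0.001,0.005,0.02,0],[0.001,0.005,0.045,0],[0.001,0.005,0.063,0],[0.001,0.005,0.063,0]]])

```text
time_s: 7.1
tcp_pos: [0.4536, 0.2274, 0.0903]
eef_rot: [0.003, 0.71, -0.704, -0.003]
force: [0.6, -0.6, 0.4]
grip_width: 0.0637
```

>>> servo_tool(commands=[[[0,0,0,0],[0,0,0,0],[0,0,0,0],[0,0,0,0],[0,0,0,0]]], hand=255, squeeze=25)

```text
time_s: 7.6
tcp_pos: [0.4539, 0.2275, 0.0908]
eef_rot: [0.003, 0.71, -0.704, -0.003]
force: [-0.8, -0.7, 0.0]
grip_width: 0.028
```

>>> servo_tool(commands=[[[0,0,0,0],[0,0,0,0],[0,0,0,0],[0,0,0,0],[0,0,0,0]]])

```text
time_s: 8.1
tcp_pos: [0.4541, 0.2277, 0.091]
eef_rot: [0.002, 0.71, -0.704, -0.003]
force: [-0.4, 0.3, 2.8]
grip_width: 0.0129
```

```bash
python3 look.py p6
```

```text
8.1 [0.45405206 0.22774034 0.09100645] [ 0.00246817  0.71023964 -0.70395059 -0.00266826] [-0.3818507   0.31537495  2.8377408 ] 0.012919614264602313 [-0.44136342  0.60055528 -0.09585664  1.9757488   0.0924667   0.57557128
 -2.16038361]
```

View pics/p6s.png

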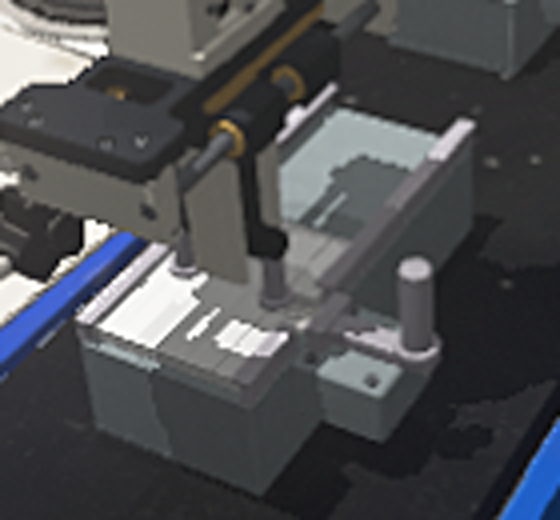

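The bar is gripped at 12.9 mm. I'll slide the cover towards -y.

>>> servo_tool(commands=[[[0.008,0,0,0],[0.018,0,0,0],[0.028,0,0,0],[0.038,0,0,0],[0.048,0,0,0]]])

```text
time_s: 8.7
tcp_pos: [0.4543, 0.1786, 0.091]
eef_rot: [0.003, 0.71, -0.704, -0.003]
force: [-0.6, 2.8, 0.6]
grip_width: 0.0127
```

>>> servo_tool(commands=[[[0.01,0,0,0],[0.018,0,0,0],[0.026,0,0,0],[0.033,0,0,0],[0.033,0,0,0]]])

```text
time_s: 9.2
tcp_pos: [0.4545, 0.1434, 0.091]
eef_rot: [0.004, 0.709, -0.705, -0.002]
force: [-0.7, -1.2, 2.4]
grip_width: 0.0126
```

```bash
python3 look.py p7
```

```text
9.2 [0.45452447 0.14335934 0.09098672] [ 0.00366593  0.70938262 -0.70481053 -0.00222912] [-0.72516016 -1.17676629  2.43746779] 0.012557628300299321 [-0.27714283  0.56907482 -0.10728837  2.05782726  0.11252568  0.5285909
 -2.02971327]
```

View pics/p7s.png

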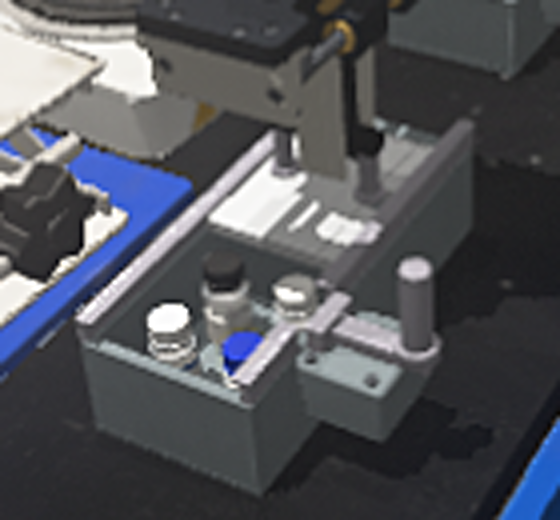

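The cover has moved about 84 mm and the vials are exposed. I'll release the bar and retreat upward.

>>> servo_tool(commands=[[[0,0,0,0],[0,0,0,0],[0,0,0,0],[0,0,0,0],[0,0,0,0]]], hand=80)

```text
time_s: 9.8
tcp_pos: [0.4544, 0.1438, 0.0909]
eef_rot: [0.004, 0.71, -0.704, -0.002]
force: [-0.3, -0.6, -0.2]
grip_width: 0.0482
```

>>> servo_tool(commands=[[[0,0,-0.02,0],[0,0,-0.05,0],[0,0,-0.09,0],[0,0,-0.12,0],[0,0,-0.12,0]]])

```text
time_s: 10.3
tcp_pos: [0.458, 0.1453, 0.2148]
eef_rot: [-0.0, 0.71, -0.704, -0.0]
force: [-0.0, 0.1, -0.3]
grip_width: 0.0638
```

>>> servo_tool(commands=[[[0,0,0,0],[0,0,0,0],[0,0,0,0]]])

```text
time_s: 10.6
tcp_pos: [0.4572, 0.145, 0.2136]
eef_rot: [0.001, 0.71, -0.704, -0.001]
force: [0.0, 0.2, -0.4]
grip_width: 0.0642
```

```bash
python3 look.py p8;python3 - <<'E'
from h import *
from bench import ctrl
S=ctrl.snapshot('side')
for y in (.1425,.157):print(proj(S,[[.493,y,.096],[.429,y,.096]])*4-[560,720])
E
```

```text
10.6 [0.45724651 0.1450279  0.21364586] [ 0.00073327  0.70980413 -0.70439834 -0.00073163] [ 0.02282785  0.22185731 -0.43111953] 0.06418680224698078 [-0.25009334  0.38113753 -0.14050934  1.92201633  0.0686897   0.84494831
 -1.98952397]
[[268.70558373 108.43495437]
 [383.36158452 142.34025698]]
[[252.20444252 123.55867074]
 [368.0431833  158.57034379]]
```

View pics/p8s.png

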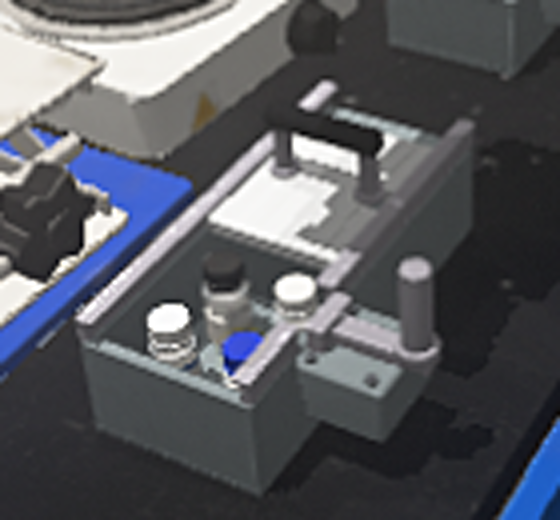

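The bar runs from about (268,112) to (382,142), which matches the projection for an 84 mm opening. The gripper is clear, so I'm handing in.

```bash
python3 -c "
from bench import ctrl
print(ctrl.hand_in())"
```

```text
the job is handed in; nothing more can be done
None
```

The bar-handled box is open and its vials can be reached; I handed the job in at about 10.7 s of the 40 s allowed.

- **Bolt:** I gripped its pin and drew it about 25 mm while the cover was still shut.
- **Cover:** I gripped the bar handle and slid the cover about 84 mm towards -y. The last side picture agrees: the bar sits where an 84 mm opening projects, and the vials are exposed.
- **Robot at the end:** The gripper was released and raised to about z = 0.21 m, with wrist force readings near zero.
- **Knob box:** I left the round-knob box alone, and no unexpected forces showed during the moves.

No check failed or disagreed. I have no direct reading of the joints, so the bolt and cover travel come from the tool motion and the pictures.

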